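Sweep the cut-offs into the sawing board's catch drawer

TASK

Clear the sawing board for the next cut by pushing with the fingertips: with a fingertip behind the front of the catch drawer, which stands ajar, push it fully out; lightly sweep the three moulding cut-offs off the open front edge of the deck so that they drop into the drawer; then push the drawer fully shut. Do not grip, lift or carry the cut-offs, and leave the pencil on the deck and the tape measure and the square on the bench as they lie.

Things in the scene. Friction and masses are not known exactly. Their poses are not given: they have to be found in the camera images.
- sawing_board: Wooden bench-top sawing board, fixed to the bench: a plywood box 280 mm long (its x), 236 mm wide (its y). Origin: centre of its underside; z up; its -x end is the open front lip with the drawer below. Flat deck top 78 mm above the bench; side rims (22 mm thick, inner faces at y = +-96 mm) stand 14 mm above the deck; the fence with saw kerfs at the back (x = 114 to 140 mm) stands 34 mm above the deck. The front edge of the deck (x = -140 mm) has no rim.
- deck_lip (a point): Middle of the deck's front edge, on the deck top (board frame x -140, y 0, z 78 mm). Things pushed past it fall into the drawer if that is out.
- catch_drawer (a joint): Catch drawer under the deck. Value in m = how far it is out: 0 shut, 0.12 against its end stop; slides out along the board's -x; about 2 N of friction, no spring, stays where it is left. It stands ajar at the start (0.06 to 0.09): the opening between the deck's edge and the inside of the drawer front is as wide as this value.
- drawer_front (a point): Centre of the OUTER face of the drawer front, 40 mm above the bench; axes as the board's. The front is a wooden board 15 mm thick, 236 mm wide, from 4 to 76 mm above the bench, with a finger notch (60 mm wide, down to 60 mm above the bench) in the middle of its top edge. Its inner face is 15 mm towards the board's +x.
- drawer_floor (a point): Centre of the drawer's inner floor (11 mm above the bench), axes as the board's; inside, the drawer is 200 mm long (x) and 212 mm wide (y); 55 mm free height under the deck. Moves with the drawer.
- pencil: Red carpenter's pencil, 15 x 172 x 7 mm, lying on the deck close to the fence and along it. Origin: centre of its underside; y along it. To be left alone.
- tape: Tape measure, 38 x 101 x 65 mm, standing on the bench near the board. Origin: centre of its underside. To be left alone.
- square: Metal triangular rafter square, 172 x 180 x 20 mm, lying on the bench to the left of the board. Origin: centre of its underside. To be left alone.
- cut_a_mid (a point): Centre (half-way up) of a loose wooden moulding cut-off, 30 mm long (its x), 26 mm wide (y), 18 mm high with a step (rebate) along one edge; about 20 g; lies on the deck, any way round.
- cut_b_mid (a point): Centre (half-way up) of a loose wooden moulding cut-off, 37 mm long (its x), 26 mm wide (y), 18 mm high with a step (rebate) along one edge; about 20 g; lies on the deck, any way round.
- cut_c_mid (a point): Centre (half-way up) of a loose wooden moulding cut-off, 44 mm long (its x), 26 mm wide (y), 18 mm high with a step (rebate) along one edge; about 20 g; lies on the deck, any way round.
- cut_a: The same cut-off (30 mm long); origin at the centre of its underside.
- cut_b: The same cut-off (37 mm long); origin at the centre of its underside.
- cut_c: The same cut-off (44 mm long); origin at the centre of its underside.

How it is judged:
By the outcome, as a careful person would: the job done as asked, in the order asked, and still so for the second after the job is handed in, with the robot touching nothing.
It also fails if it takes over 64 s, if anything falls off the work surface, if the arm or the gripper's body presses on something with over 40 N, if the wrist force passes 120 N, or if a joint passes its speed limit or range.

ROBOT

A 7-joint arm with a two-finger parallel gripper is mounted at the origin on a cart in front of the work surface, level with it; the furniture and walls round the work are solid. World frame = base frame: x ahead of the robot, y to its left, z up, the work surface at z = 0. Lengths are in m, angles in rad, forces in N, time in s.
With the tool pointing down it reaches from about 0.425 to 1.025 m from the base axis. Payload 3.6 kg.
Tool frame: the origin (TCP) lies at the very end of the fingers, on their centre line; the grasp point (between the pads) lies 19 mm behind it; z points along the fingers, y is the line along which they close (so a half turn about z gives the same grasp; the last joint's range is limited). The gripper opens to 85 mm and grips with 20 to 120 N. Pads are 22 mm wide; open, the fingers measure 114 mm over their backs; the gripper's body (76 mm by 85 mm) begins 54 mm behind the grasp point. The pads swing forward as they close: fully open they stand 13 mm farther back than shut.
Start: joints at [1.056, 0.591, 0.048, 1.609, -0.033, 0.943, -0.034], TCP at [0.297, -0.661, 0.231] pointing down, gripper open.
Joint ranges: [-2.69, 2.69], [-0.47, 2.24], [-1.27, 1.36], [0.19, 2.51], [-1.53, 4.68], [0.08, 2.07], [-3.09, 3.09]. Speed limits (rad/s): [2.57, 2.57, 3.14, 3.14, 3.14, 3.14, 3.14].

INTERFACE

Orientations are given as a unit quaternion [w, x, y, z].
In Python, from station import arm gives the robot as it stands.
- The arm moves only by the tool carry_out, never from a script. Its argument "targets" is one flat list of numbers, 4 for each row, row after row: the shift along the tool's x, y, z scaled (see below), then the turn about the tool's z scaled (see below). A call has 1 to 8 rows; each row is the pose to reach, as a shift and turn from the pose commanded when the call began, along the tool's axes at that moment, turning the shorter way round; what a row does not reach only later rows make up. The controller multiplies each number of a shift by 0.1 m and each number of a turn by 180 degrees. A row lasts 1/12 s, in which the tool goes at most 41.7 mm and 7.16 degrees, less where a joint would pass 70% of its speed; a pose out of reach is approached as far as the arm can. A call with a number of a shift or a turn outside -1 to 1 is refused whole. A call with a gripper value outside its range is refused whole. "jaw" is the opening, from 0 (shut) to 1 (fully open), set as the call begins (left out, the last holds). The fingers move at their own pace and stop on an object; "force" is the grip in N (left out, the last holds). Time passes only in rows, so rows that repeat a pose let the fingers close. It gives the time, the measured TCP pose, the force, the opening and the grip force at its end, in the units of the state.
- arm.observe(): the state, without advancing time (a new reading comes with each control period).
- arm.snapshot(name): name is "scene" or "top" or "wrist"; returns the picture (420x560x3 uint8, red, green, blue); there is no depth.
- arm.camera_model(name): a dict with "K" (3x3 intrinsics, pixels), "R" (3x3) and "t" (3): a world point X has camera coordinates R X + t. Camera axes: x right, y down, z forward; pixel columns grow to the right and rows downward; lengths in m; the calibration is good to about 2 mm. A picture is of the moment at which its call begins: read the wrist's pose just before it. camera_model takes no time and is no camera call; for the wrist camera it gives the pose at the moment of the call.
- arm.job_done(): hands the job in; it is judged then, once.
The state is a dict: "t": time; "qpos": joint angles; "joint_velocities": joint speeds; "joint_efforts": joint torques, N m; "tcp_pos": TCP position; "tool_rot": TCP orientation; "ft_force": force on the tool from outside, world axes, zero at the start; "torque": the same for the moment, N m; "finger_gap": finger opening in m; "grip_force": force on a finger pad.
Only numpy, scipy, OpenCV 4.12 (cv2) and the standard library are available. Lean on these libraries where they do the work, as an engineer would, in place of code of your own. Each camera call takes 0.05 s, during which the arm holds its last target. There are 200 camera calls.

## Working session

There is one attempt and no reset: what is moved stays moved. The work goes in short steps, Python scripts to look and compute and a tool call to move; the robot and the scene stay as the last step left them, time stands still between calls to the robot, and variables do not carry over. Pictures are saved under pics/ and viewed, at most 10 in all, crops included, and the job is handed in when it is done.

Besides the shell and the picture viewer there is one more tool, called after "Call:" by a JSON object that holds its "api" and its "payload", one argument or row to a line. carry_out: Moves the arm, as the interface text tells. Shifts and turns lie within -1 to 1; 1 stands for 0.1 m of shift or 180 degrees of turn. Its arguments: {"type":"object","properties":{"targets":{"type":"array"},"jaw":{"type":"number"},"force":{"type":"number"}},"required":["targets"]}

```bash
ls; mkdir -p pics
python3 - <<'E'
from station import arm
import cv2,numpy as np
s=arm.observe();print(s)
a=arm.snapshot("scene");b=arm.snapshot("top")
for n,i in(("scene",a),("top",b)):
    cv2.imwrite(f"pics/{n}0.png",cv2.resize(i[:,:,::-1],(800,600),interpolation=cv2.INTER_CUBIC))
    m=arm.camera_model(n);print(n,m)
E
```

```text
pics
{'t': 0.0, 'qpos': array([ 1.05553251,  0.59210799,  0.04828279,  1.60984737, -0.03327888,
        0.94271276, -0.033689  ]), 'joint_velocities': array([-1.02505798e-03,  1.82510554e-03,  7.26066147e-05, -1.85666437e-03,
        4.98850901e-04,  8.54042727e-04, -1.77118027e-03]), 'joint_efforts': array([ 6.59565576e-04, -5.48682225e+01,  1.54614553e+00, -1.98124194e+01,
        9.24597785e-03,  8.72633827e-03, -4.21036944e-06]), 'tcp_pos': array([ 0.29645865, -0.66069286,  0.23013917]), 'tool_rot': array([-1.09447261e-03,  9.77833766e-01,  2.09379644e-01, -3.03308732e-04]), 'ft_force': array([ 0.05756291,  0.18266508, -0.73385649]), 'torque': array([-0.00552195,  0.0070429 ,  0.03981198]), 'grip_force': 0.0, 'finger_gap': 0.08533329102073248}
scene {'K': array([[452.78944465,   0.        , 282.98016969],
       [  0.        , 452.78944465, 218.24167629],
       [  0.        ,   0.        ,   1.        ]]), 'R': array([[-0.4353224 , -0.90001186, -0.02175017],
       [-0.58753629,  0.30232204, -0.75060142],
       [ 0.68212574, -0.3139746 , -0.66039718]]), 't': array([0.34650095, 0.37970502, 0.98577946])}
top {'K': array([[531.86020277,   0.        , 278.94205968],
       [  0.        , 531.86020277, 220.81099175],
       [  0.        ,   0.        ,   1.        ]]), 'R': array([[ 2.34339531e-01, -9.72154513e-01, -7.65545372e-04],
       [-8.91882778e-01, -2.14676422e-01, -3.98069270e-01],
       [ 3.86820493e-01,  9.39661429e-02, -9.17355041e-01]]), 't': array([-0.0631866 ,  0.57201637,  1.3246018 ])}
```

View pics/scene0.png

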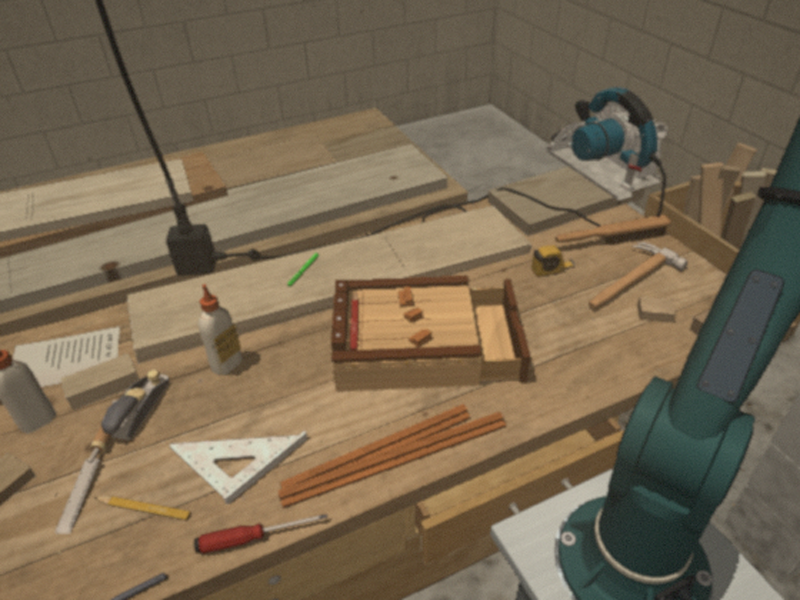

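View pics/top0.png

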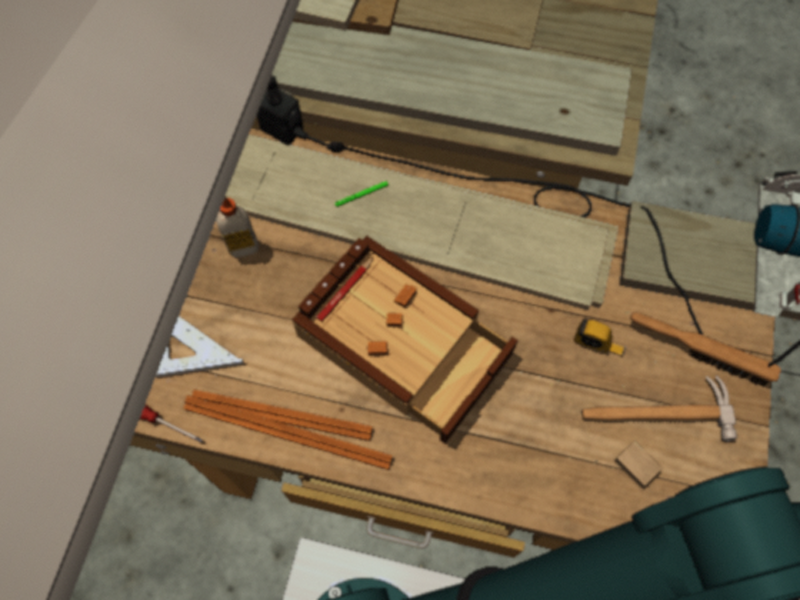

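The scene view (800x600) shows the board at about (330–530, 280–385), with its drawer on the right and the cut-offs at (405,298), (413,315) and (420,337). In the top view the board spans (295–515, 237–438). The cut-offs are at (405,295), (395,319) and (377,348), and the drawer front runs from (514,343) to (447,436). Next I'll enlarge crops.

Run:
```python
import cv2
from station import arm
a=arm.snapshot("scene")[:,:,::-1];b=arm.snapshot("top")[:,:,::-1]
cv2.imwrite("pics/sc.png",cv2.resize(a[185:285,225:385],None,fx=5,fy=5,interpolation=cv2.INTER_CUBIC))
cv2.imwrite("pics/tc.png",cv2.resize(b[160:310,200:370],None,fx=4,fy=4,interpolation=cv2.INTER_CUBIC))
```

```text
(no output)
```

View pics/sc.png

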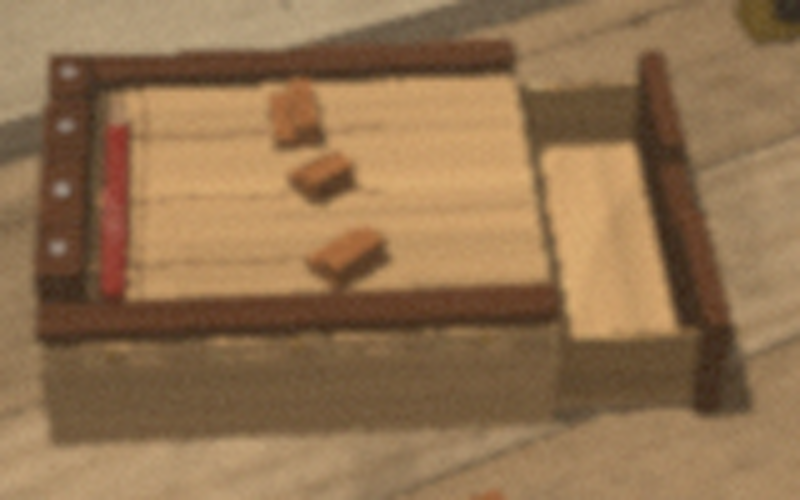

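View pics/tc.png

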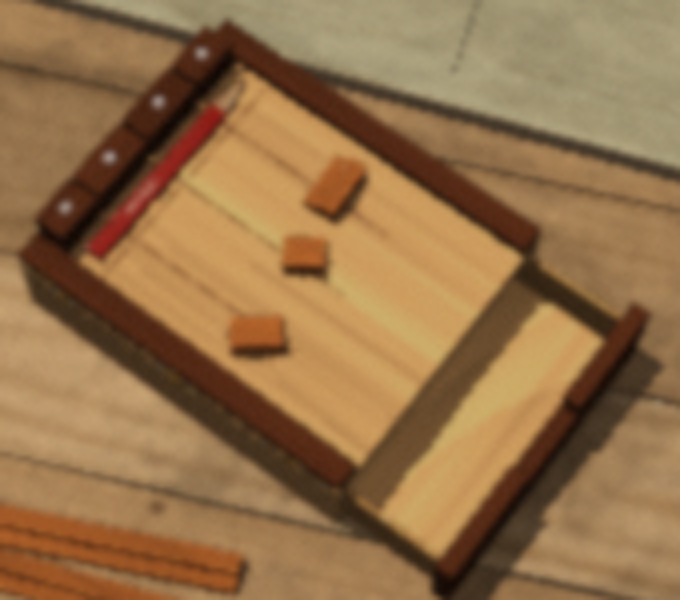

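The crops show these points. Top crop: rim front ends at (535,237) and (335,487), drawer front top from (645,310) to (442,580), and cut-offs C (336,183), A (305,250), B (258,331). Scene crop: rim ends at (512,42) and (560,312), cut-offs C (293,108), A (322,172), B (347,251). Next I'll triangulate and fit the board pose.

```bash
cat > h.py <<'E'
import numpy as np,cv2
from scipy.optimize import least_squares
from scipy.spatial.transform import Rotation as Ro
from station import arm
M={n:arm.camera_model(n) for n in("scene","top")}
S=lambda u,v:np.array([225+u/5-.4,185+v/5-.4])
T=lambda u,v:np.array([200+u/4-.4,160+v/4-.4])
def proj(n,X):
    m=M[n];c=m["R"]@X+m["t"];c=m["K"]@c;return c[:2]/c[2]
def tri(s,t):
    P=[M[n]["K"]@np.c_[M[n]["R"],M[n]["t"]] for n in("scene","top")]
    X=cv2.triangulatePoints(*P,s.reshape(2,1),t.reshape(2,1)).ravel();return X[:3]/X[3]
def ray(n,p,z):
    m=M[n];d=m["R"].T@np.linalg.inv(m["K"])@np.r_[p,1];o=-m["R"].T@m["t"];return o+d*(z-o[2])/d[2]
E
python3 - <<'E'
from h import *
o=[((-.14,.118,.092),S(560,312),T(335,487)),((-.14,-.118,.092),S(512,42),T(538,237)),
((.14,.118,.092),S(38,338),T(25,247)),((.14,-.118,.092),S(50,57),T(227,22)),
((-.14,.096,.092),S(557,288),T(355,467))]
def W(p,X):
    c,s=np.cos(p[2]),np.sin(p[2]);return np.array([p[0]+c*X[0]-s*X[1],p[1]+s*X[0]+c*X[1],p[3]+X[2]])
f=lambda p:np.concatenate([proj(n,W(p,X))-q for X,a,b in o for n,q in(("scene",a),("top",b))])
r=least_squares(f,[.7,0,2.3,0]);p=r.x;print(p,np.degrees(p[2]));print(r.fun.round(1))
for X,a,b in o: print(tri(a,b).round(4),W(p,X).round(4))
c,s=np.cos(p[2]),np.sin(p[2])
def B(x): d=x-np.array([p[0],p[1],p[3]]);return np.array([c*d[0]+s*d[1],-s*d[0]+c*d[1],d[2]])
for k,a,b in(("C",S(293,108),T(337,183)),("A",S(322,171),T(305,249)),("B",S(347,250),T(258,330)),("df far",S(655,54),T(643,311)),("df near",S(715,326),T(443,577)),("penc-",S(117,123),T(218,113)),("penc+",S(113,298),T(97,250))):
    x=tri(a,b);z=.076 if k[0]=="d" else .096
    print(k,x.round(4),"board",B(x).round(4),B(ray("scene",a,z)).round(4),B(ray("top",b,z)).round(4))
w=arm.camera_model("wrist");st=arm.observe();print(Ro.from_quat(np.roll(st["tool_rot"],-1)).as_matrix().round(3))
E
```

```text
[ 0.58187739  0.10202105  1.14931375 -0.0089811 ] 65.8508274367352
[-0.1  0.9  0.3  0.6  0.4  0.3  1.  -1.3 -0.6 -0.5 -2.   1.4  1.3  0.5
  0.5 -1.1 -0.4 -0.   0.3 -0.7]
[0.4168 0.0232 0.0873] [0.4169 0.0225 0.083 ]
[ 0.6269 -0.0711  0.0877] [ 0.6323 -0.074   0.083 ]
[0.5397 0.2754 0.0734] [0.5315 0.278  0.083 ]
[0.7435 0.1834 0.0858] [0.7468 0.1815 0.083 ]
[0.4342 0.0139 0.0854] [0.437  0.0135 0.083 ]
C [0.6349 0.0741 0.0856] board [-0.0038 -0.0598  0.0946] [-0.0028 -0.0481  0.105 ] [-0.0074 -0.0555  0.105 ]
A [0.5805 0.0835 0.0833] board [-0.0175 -0.0063  0.0923] [-0.0175  0.0085  0.105 ] [-0.0205 -0.0022  0.105 ]
B [0.5142 0.1006 0.0838] board [-0.0289  0.0611  0.0928] [-0.0286  0.0741  0.105 ] [-0.032   0.0646  0.105 ]
df far [ 0.5955 -0.1536  0.0712] board [-0.2277 -0.117   0.0802] [-0.2259 -0.1114  0.085 ] [-0.2286 -0.1148  0.085 ]
df near [ 0.3811 -0.0573  0.0694] board [-0.2275  0.118   0.0784] [-0.2231  0.1222  0.085 ] [-0.2305  0.1208  0.085 ]
penc- [0.6704 0.1707 0.0838] board [ 0.0989 -0.0527  0.0928] [ 0.0999 -0.0401  0.105 ] [ 0.0928 -0.0474  0.105 ]
penc+ [0.5505 0.2266 0.0716] board [0.1008 0.0796 0.0805] [0.0978 0.1048 0.105 ] [0.0925 0.0861 0.105 ]
[[ 0.912  0.409 -0.001]
 [ 0.409 -0.912  0.001]
 [-0.    -0.001 -1.   ]]
```

Call:
{"api": "carry_out", "payload": {
  "targets": [0.25,-0.25,0,0,0.5,-0.5,0,0,0.75,-0.75,0,0,1,-1,0,0],
  "jaw": 0.15
}}

```text
t: 0.53
tcp_pos: [0.3472, -0.5278, 0.231]
tool_rot: [-0.0, 0.978, 0.209, -0.0]
ft_force: [1.1, -1.1, 0.7]
finger_gap: 0.0389
grip_force: 0.0
```

Call:
{"api": "carry_out", "payload": {
  "targets": [0.25,-0.25,0,0,0.5,-0.5,0,0,0.75,-0.75,0,0,1,-1,0,0]
}}

```text
t: 0.87
tcp_pos: [0.3977, -0.3954, 0.2313]
tool_rot: [-0.0, 0.978, 0.209, 0.0]
ft_force: [1.9, -0.3, -0.8]
finger_gap: 0.0128
grip_force: 0.0
```

Call:
{"api": "carry_out", "payload": {
  "targets": [0.25,-0.25,0,0,0.5,-0.5,0,0,0.75,-0.75,0,0,1,-1,0,0]
}}

```text
t: 1.2
tcp_pos: [0.448, -0.2633, 0.2314]
tool_rot: [0.0, 0.978, 0.209, 0.0]
ft_force: [2.7, 0.5, 0.4]
finger_gap: 0.0129
grip_force: 0.0
```

Call:
{"api": "carry_out", "payload": {
  "targets": [0.25,-0.25,0,0,0.5,-0.5,0,0,0.75,-0.75,0,0,1,-1,0,0]
}}

```text
t: 1.53
tcp_pos: [0.4983, -0.1311, 0.2314]
tool_rot: [0.0, 0.978, 0.209, 0.0]
ft_force: [0.7, 0.5, -0.4]
finger_gap: 0.0133
grip_force: 0.0
```

Call:
{"api": "carry_out", "payload": {
  "targets": [0.05,-0.08,0,-0.029,0.1,-0.16,0,-0.058,0.15,-0.24,0,-0.087,0.2,-0.32,0,-0.116,0.25,-0.4,0,-0.145,0.3,-0.48,0,-0.174,0.38,-0.6,0,-0.203,0.38,-0.6,0,-0.232]
}}

```text
t: 2.2
tcp_pos: [0.5086, -0.0594, 0.2314]
tool_rot: [-0.0, 0.837, 0.548, 0.001]
ft_force: [0.1, 0.0, 0.2]
finger_gap: 0.0128
grip_force: 0.0
```

Run:
```python
from h import *
s=arm.observe();print(s["t"],s["tcp_pos"],s["qpos"].round(2),s["ft_force"].round(1),s["finger_gap"]);print(Ro.from_quat(np.roll(s["tool_rot"],-1)).as_matrix().round(3))
m=arm.camera_model("wrist");np.savez("w1.npz",**m);print(m["R"].round(3),-m["R"].T@m["t"])
a=arm.snapshot("wrist")[:,:,::-1];cv2.imwrite("pics/w1.png",cv2.resize(a,(800,600),interpolation=cv2.INTER_CUBIC))
```

```text
2.2 [ 0.50860868 -0.05937768  0.23144605] [ 0.22  0.33 -0.24  2.08  0.11  0.74 -0.5 ] [0.1 0.  0.2] 0.012780686016723103
[[ 0.4    0.916  0.001]
 [ 0.916 -0.4    0.002]
 [ 0.002  0.    -1.   ]]
[[ 0.917 -0.399 -0.001]
 [-0.385 -0.884  0.266]
 [-0.108 -0.244 -0.964]] [0.5370762  0.00143785 0.37477542]
```

View pics/w1.png

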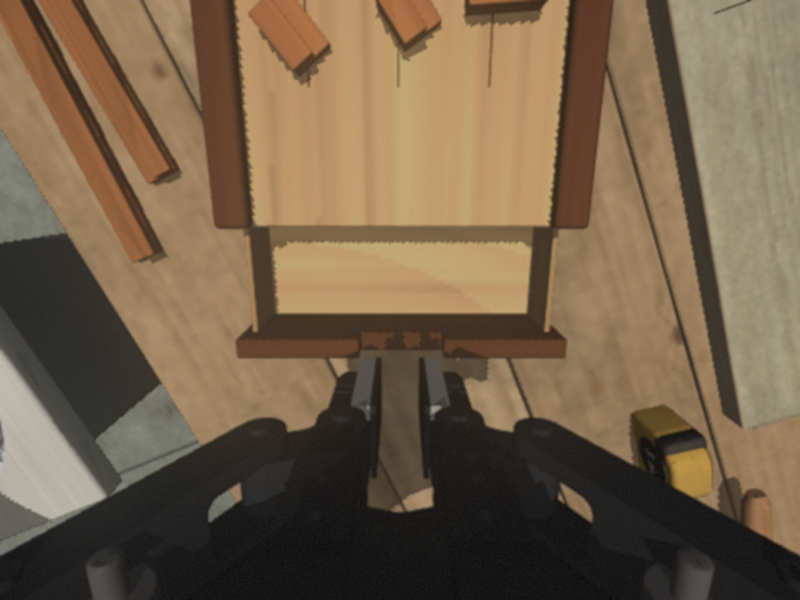

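The wrist view shows the board square to the tool. The rim ends are at (217,228) and (589,228), the deck edge at row 226, and the outer top edge of the drawer front runs (238,356) to (565,356). Cut-offs B, A and C are at the top, near (290,35), (410,15) and (505,0).

```bash
cat >> h.py <<'E'
def wray(m,u,v,z):
    p=np.array([(u+.5)*.7-.5,(v+.5)*.7-.5]);d=m["R"].T@np.linalg.inv(m["K"])@np.r_[p,1];o=-m["R"].T@m["t"];return (o+d*(z-o[2])/d[2])[:2]
E
python3 - <<'E'
from h import *
m=dict(np.load("w1.npz"))
L=wray(m,217,228,.092);R=wray(m,589,228,.092);print("rim",L,R,np.linalg.norm(L-R),"exp .236")
l=wray(m,251,226,.078);r=wray(m,554,226,.078);print("deck",l,r,np.linalg.norm(l-r),"exp .192")
a=wray(m,238,356,.076);b=wray(m,565,356,.076);print("front",a,b,np.linalg.norm(a-b),"exp .236")
e=(R-L)/np.linalg.norm(R-L);ax=np.array([-e[1],e[0]]);yaw=np.degrees(np.arctan2(ax[1],ax[0]));lip=(L+R+l+r)/4
e2=(b-a);print("yaw",yaw,np.degrees(np.arctan2(e2[0],-e2[1])),"lip",lip)
print("front outer rel lip",((a+b)/2-lip)@ax,((a+b)/2-lip)@-e)
for k,u,v in(("B",298,70),("A",410,47),("C",505,10),("B2",328,45)):
    d=wray(m,u,v,.08)-lip;print(k,d@ax,d@-e)
t=arm.observe()["tcp_pos"][:2]-lip;print("tcp",t@ax,t@-e)
E
```

```text
rim [0.42028709 0.02082295] [ 0.63368048 -0.07212514] 0.2327575682344473 exp .236
deck [0.43562128 0.01400372] [ 0.61782413 -0.06536002] 0.198737225927898 exp .192
front [ 0.38215348 -0.06334499] [ 0.59656947 -0.15662801] 0.2338288671531752 exp .236
yaw 66.46342773291178 66.48824843318313 lip [ 0.52685325 -0.02566462]
front outer rel lip -0.09227850031793351 0.0007000324638431889
B 0.09229583358639706 0.06258370794508386
A 0.10455408876257678 -0.004187496282788397
C 0.12366962092500473 -0.05896203099149921
B2 0.10563338952496287 0.04410298310158607
tcp -0.03957165584896293 0.0029527100793127485
```

Call:
{"api": "carry_out", "payload": {
  "targets": [0,0.03,0.35,0,0,0.03,0.7,0,0,0.03,1,0]
}}

```text
t: 2.5
tcp_pos: [0.511, -0.0644, 0.1303]
tool_rot: [0.001, 0.84, 0.543, 0.0]
ft_force: [0.3, 0.0, -0.3]
finger_gap: 0.013
grip_force: 0.0
```

Call:
{"api": "carry_out", "payload": {
  "targets": [0,0,0.25,0,0,0,0.5,0,0,0,0.75,0,0,0,0.92,0,0,0,0.92,0]
}}

```text
t: 2.92
tcp_pos: [0.5087, -0.064, 0.0363]
tool_rot: [-0.002, 0.839, 0.543, -0.003]
ft_force: [-0.0, -0.4, 0.3]
finger_gap: 0.0128
grip_force: 0.0
```

Call:
{"api": "carry_out", "payload": {
  "targets": [-0.06,0,0,0,-0.12,0,0,0,-0.18,0,0,0,-0.24,0,0,0,-0.3,0,0,0,-0.36,0,0,0,-0.42,0,0,0,-0.48,0,0,0]
}}

```text
t: 3.58
tcp_pos: [0.4921, -0.1078, 0.0398]
tool_rot: [0.001, 0.839, 0.544, 0.001]
ft_force: [2.5, 1.7, 0.9]
finger_gap: 0.0127
grip_force: 1.1
```

Call:
{"api": "carry_out", "payload": {
  "targets": [-0.04,0,0,0,-0.08,0,0,0,-0.12,0,0,0,-0.16,0,0,0,-0.18,0,0,0,-0.2,0,0,0]
}}

```text
t: 4.08
tcp_pos: [0.4833, -0.1256, 0.0392]
tool_rot: [-0.0, 0.839, 0.544, 0.0]
ft_force: [2.1, 6.1, 0.2]
finger_gap: 0.013
grip_force: 3.0
```

Call:
{"api": "carry_out", "payload": {
  "targets": [-0.02,0,0,0,-0.04,0,0,0,-0.04,0,0,0]
}}

```text
t: 4.33
tcp_pos: [0.4833, -0.1257, 0.0393]
tool_rot: [-0.001, 0.838, 0.546, 0.003]
ft_force: [3.5, 6.9, -0.5]
finger_gap: 0.0127
grip_force: 4.6
```

Call:
{"api": "carry_out", "payload": {
  "targets": [0.06,0,0,0,0.15,0,0,0,0.2,0,-0.3,0,0.2,0,-0.65,0,0.3,0,-1,0]
}}

```text
t: 4.75
tcp_pos: [0.4906, -0.1035, 0.1391]
tool_rot: [-0.001, 0.84, 0.543, -0.003]
ft_force: [1.1, -0.7, 0.4]
finger_gap: 0.0129
grip_force: 0.0
```

Call:
{"api": "carry_out", "payload": {
  "targets": [0.3,0,-0.15,0,0.6,0,-0.3,0,0.9,0,-0.5,0,1,0,-0.6,0]
}}

```text
t: 5.08
tcp_pos: [0.5365, -0.0059, 0.2016]
tool_rot: [0.0, 0.838, 0.546, 0.002]
ft_force: [0.2, 0.6, 0.0]
finger_gap: 0.0127
grip_force: 0.0
```

Call:
{"api": "carry_out", "payload": {
  "targets": [0.2,0,0,0,0.4,0,0,0,0.4,0,0,0,0.4,0,0,0]
}}

```text
t: 5.42
tcp_pos: [0.55, 0.0265, 0.1989]
tool_rot: [-0.0, 0.838, 0.545, -0.001]
ft_force: [-0.2, -0.4, 0.9]
finger_gap: 0.0128
grip_force: 0.0
```

Run:
```python
from h import *
s=arm.observe();print(s["tcp_pos"],s["tool_rot"])
m=arm.camera_model("wrist");np.savez("w2.npz",**m)
a=arm.snapshot("wrist")[:,:,::-1];cv2.imwrite("pics/w2.png",cv2.resize(a,(800,600),interpolation=cv2.INTER_CUBIC))
```

```text
[0.549996   0.02648682 0.19887087] [-2.86795862e-04  8.38478014e-01  5.44934301e-01 -1.06972298e-03]
```

View pics/w2.png

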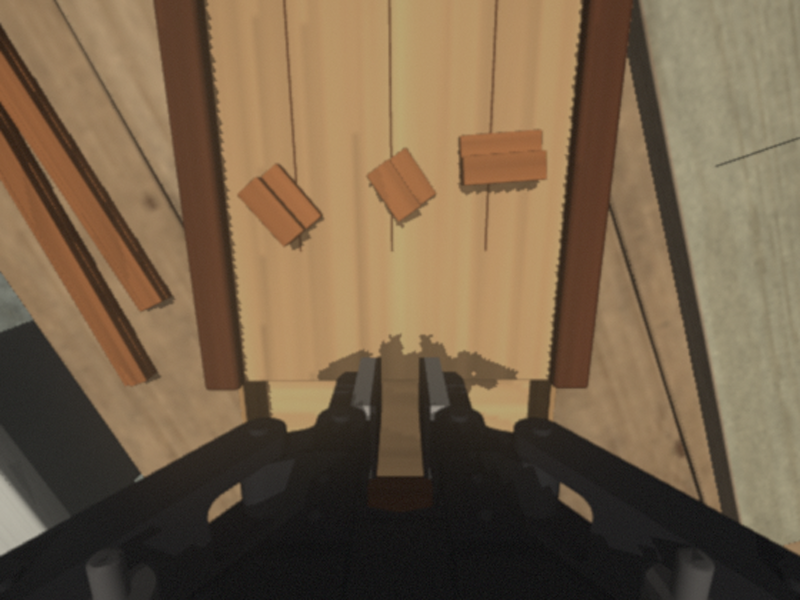

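The wrist view shows cut-off B centred at (280,205), A at (401,186) and C at (503,157), with the rim ends at (243,388) and (555,387).

Run:
```python
from h import *
m=dict(np.load("w2.npz"));lip=np.array([.52685,-.02566]);y=np.radians(66.47);ax=np.array([np.cos(y),np.sin(y)]);ay=np.array([-ax[1],ax[0]])
for k,u,v,z in(("B",280,205,.094),("Bfar",277,163,.09),("A",401,186,.094),("Afar",404,148,.09),("C",503,157,.094),("Cfar",502,130,.09),("Cr",547,165,.096),("Bl",238,197,.09),("rimL",243,388,.092),("rimR",555,387,.092),("rimLin",222,200,.078),("rimRin",566,200,.078)):
    d=wray(m,u,v,z)-lip;print(k,(d@ax).round(4),(d@ay).round(4))
t=arm.observe()["tcp_pos"][:2]-lip;print("tcp",t@ax,t@ay)
```

```text
B 0.1112 0.0628
Bfar 0.1331 0.0638
A 0.1208 -0.0028
Afar 0.1403 -0.0045
C 0.1352 -0.0565
Cfar 0.1489 -0.0561
Cr 0.131 -0.0794
Bl 0.1155 0.0866
rimL 0.0017 0.0947
rimR 0.0014 -0.0961
rimLin 0.1134 0.1003
rimRin 0.1121 -0.0974
tcp 0.05564939315749726 -0.0005477066025346596
```

Call:
{"api": "carry_out", "payload": {
  "targets": [0.3,0,0,0,0.6,0,0,0,0.9,0,0,0,1,0,0,0]
}}

```text
t: 5.8
tcp_pos: [0.5925, 0.1205, 0.1992]
tool_rot: [-0.001, 0.838, 0.545, 0.001]
ft_force: [0.2, 1.1, 0.3]
finger_gap: 0.013
grip_force: 0.0
```

Call:
{"api": "carry_out", "payload": {
  "targets": [0.08,0.02,0.2,0,0.08,0.02,0.4,0,0.08,0.02,0.6,0,0.08,0.02,0.75,0,0.08,0.02,0.9,0,0.08,0.02,1,0,0.08,0.02,1,0]
}}

```text
t: 6.38
tcp_pos: [0.5944, 0.121, 0.0968]
tool_rot: [-0.0, 0.84, 0.543, -0.003]
ft_force: [-0.2, -0.7, 1.1]
finger_gap: 0.0127
grip_force: 0.0
```

Call:
{"api": "carry_out", "payload": {
  "targets": [0,0,0.05,0,0,0,0.1,0,0,0,0.14,0,0,0,0.14,0,-0.05,0,0.14,0,-0.1,0,0.14,0,-0.16,0,0.14,0,-0.24,0,0.14,0]
}}

```text
t: 7.05
tcp_pos: [0.5869, 0.1013, 0.0857]
tool_rot: [0.0, 0.839, 0.544, 0.0]
ft_force: [-0.5, 0.1, 0.0]
finger_gap: 0.0128
grip_force: 0.1
```

Call:
{"api": "carry_out", "payload": {
  "targets": [-0.1,0,0,0,-0.2,0,0,0,-0.3,0,0,0,-0.4,0,0,0,-0.5,0,0,0,-0.6,0,0,0,-0.7,0,0,0,-0.8,0,0,0]
}}

```text
t: 7.72
tcp_pos: [0.5539, 0.0277, 0.0853]
tool_rot: [0.0, 0.839, 0.544, 0.0]
ft_force: [-0.6, 0.4, 0.8]
finger_gap: 0.0131
grip_force: 0.3
```

Call:
{"api": "carry_out", "payload": {
  "targets": [-0.1,0,0,0,-0.2,0,0,0,-0.3,0,0,0,-0.4,0,0,0,-0.5,0,0,0,-0.6,0,0,0,-0.7,0,0,0,-0.8,0,0,0]
}}

```text
t: 8.38
tcp_pos: [0.5209, -0.0455, 0.0852]
tool_rot: [-0.0, 0.839, 0.544, -0.0]
ft_force: [0.1, 0.4, 0.1]
finger_gap: 0.0128
grip_force: 0.0
```

Call:
{"api": "carry_out", "payload": {
  "targets": [-0.08,0,0,0,-0.16,0,0,0,-0.16,0,-0.2,0,0,0,-0.5,0,0,0,-0.5,0]
}}

```text
t: 8.8
tcp_pos: [0.5259, -0.0422, 0.1394]
tool_rot: [0.002, 0.838, 0.545, 0.005]
ft_force: [1.1, 0.2, 1.0]
finger_gap: 0.0128
grip_force: 0.0
```

Run:
```python
from h import *
s=arm.observe();print(s["tcp_pos"],s["tool_rot"])
a=arm.snapshot("top")[:,:,::-1];b=arm.snapshot("scene")[:,:,::-1]
i=cv2.resize(a[160:320,200:380],(450,400),interpolation=cv2.INTER_CUBIC);j=cv2.resize(b[185:295,225:385],(640,440),interpolation=cv2.INTER_CUBIC)[:400,290:]
cv2.imwrite("pics/t2.png",np.hstack([i,j]))
```

```text
[ 0.5258851  -0.0422477   0.13936776] [0.001899   0.83845805 0.54494337 0.0046066 ]
```

View pics/t2.png

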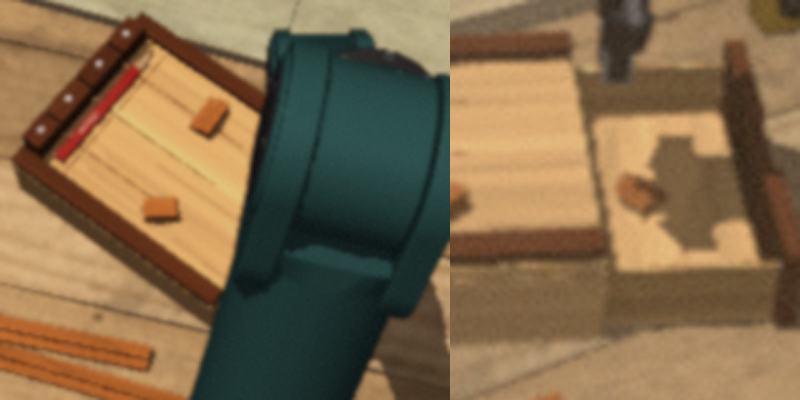

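Call:
{"api": "carry_out", "payload": {
  "targets": [0.25,-0.17,0,0,0.5,-0.34,0,0,0.75,-0.5,0,0,1,-0.66,0,0]
}}

```text
t: 9.23
tcp_pos: [0.5007, 0.0738, 0.1341]
tool_rot: [-0.0, 0.839, 0.544, -0.001]
ft_force: [0.6, 0.5, 0.8]
finger_gap: 0.0127
grip_force: 0.0
```

Call:
{"api": "carry_out", "payload": {
  "targets": [0.3,0,0,0,0.6,0,0,0,0.8,0,0,0,0.8,0,0.15,0,0.8,0,0.3,0,0.8,0,0.4,0,0.8,0,0.5,0,0.8,0,0.5,0]
}}

```text
t: 9.9
tcp_pos: [0.5328, 0.1455, 0.0828]
tool_rot: [-0.0, 0.839, 0.544, -0.003]
ft_force: [0.3, 0.2, -0.1]
finger_gap: 0.0124
grip_force: 0.0
```

Call:
{"api": "carry_out", "payload": {
  "targets": [-0.06,0,0,0,-0.12,0,0,0,-0.2,0,0,0,-0.28,0,0,0,-0.36,0,0,0,-0.44,0,0,0,-0.52,0,0,0,-0.6,0,0,0]
}}

```text
t: 10.57
tcp_pos: [0.51, 0.0912, 0.0855]
tool_rot: [0.0, 0.839, 0.544, 0.0]
ft_force: [0.1, 0.8, -0.3]
finger_gap: 0.0125
grip_force: 0.2
```

Call:
{"api": "carry_out", "payload": {
  "targets": [-0.1,0,0,0,-0.2,0,0,0,-0.3,0,0,0,-0.4,0,0,0,-0.5,0,0,0,-0.6,0,0,0,-0.7,0,0,0,-0.8,0,0,0]
}}

```text
t: 11.23
tcp_pos: [0.4772, 0.0181, 0.0853]
tool_rot: [-0.0, 0.839, 0.544, -0.0]
ft_force: [0.2, 0.8, -0.4]
finger_gap: 0.013
grip_force: 0.2
```

Call:
{"api": "carry_out", "payload": {
  "targets": [-0.1,0,0,0,-0.2,0,0,0,-0.3,0,0,0,-0.4,0,0,0,-0.5,0,0,0,-0.55,0,0,0,-0.55,0,-0.25,0,-0.5,0,-0.5,0]
}}

```text
t: 11.9
tcp_pos: [0.455, -0.0281, 0.1346]
tool_rot: [-0.001, 0.84, 0.543, -0.002]
ft_force: [0.1, -0.3, 0.4]
finger_gap: 0.0129
grip_force: 0.0
```

Run:
```python
from h import *
s=arm.observe();print(s["tcp_pos"],s["tool_rot"])
b=arm.snapshot("scene")[:,:,::-1]
cv2.imwrite("pics/s3.png",cv2.resize(b[185:295,225:385],(640,440),interpolation=cv2.INTER_CUBIC))
```

```text
[ 0.45501474 -0.02810151  0.13463124] [-0.00120422  0.8395513   0.54327366 -0.00242929]
```

View pics/s3.png

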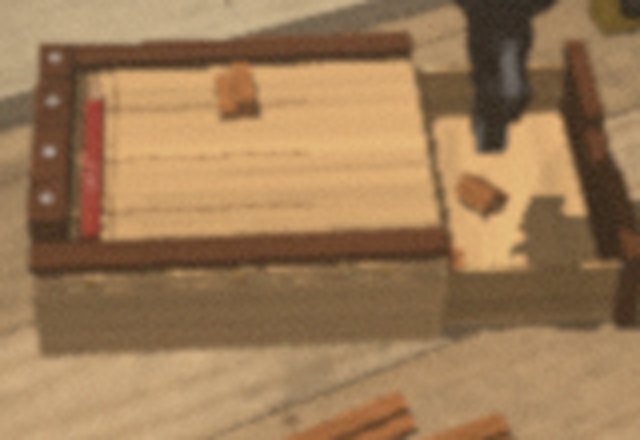

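Call:
{"api": "carry_out", "payload": {
  "targets": [0.25,0.25,0,0,0.5,0.5,0,0,0.75,0.75,0,0,1,1,0,0]
}}

```text
t: 12.28
tcp_pos: [0.5907, 0.0242, 0.1355]
tool_rot: [0.0, 0.839, 0.544, 0.0]
ft_force: [0.8, -0.9, 0.2]
finger_gap: 0.0128
grip_force: 0.0
```

Call:
{"api": "carry_out", "payload": {
  "targets": [0.3,0.1,0,0,0.6,0.2,0,0,0.9,0.2,0,0,1,0.2,0,0,1,0.2,0.15,0,1,0.2,0.3,0,1,0.2,0.42,0,1,0.2,0.5,0]
}}

```text
t: 12.95
tcp_pos: [0.647, 0.1061, 0.0835]
tool_rot: [-0.0, 0.839, 0.544, -0.001]
ft_force: [0.3, 0.1, -0.9]
finger_gap: 0.0126
grip_force: 0.0
```

Call:
{"api": "carry_out", "payload": {
  "targets": [0,0,0,0,-0.06,0,0,0,-0.12,0,0,0,-0.18,0,0,0,-0.24,0,0,0,-0.32,0,0,0,-0.4,0,0,0,-0.48,0,0,0]
}}

```text
t: 13.62
tcp_pos: [0.6291, 0.0626, 0.0859]
tool_rot: [0.0, 0.839, 0.544, 0.001]
ft_force: [0.6, 0.2, 1.3]
finger_gap: 0.0129
grip_force: 1.0
```

Call:
{"api": "carry_out", "payload": {
  "targets": [-0.1,0,0,0,-0.2,0,0,0,-0.3,0,0,0,-0.4,0,0,0,-0.5,0,0,0,-0.6,0,0,0,-0.7,0,0,0,-0.8,0,0,0]
}}

```text
t: 14.28
tcp_pos: [0.5964, -0.0103, 0.0857]
tool_rot: [0.0, 0.839, 0.544, 0.001]
ft_force: [0.9, 2.5, 5.4]
finger_gap: 0.0125
grip_force: 2.8
```

Call:
{"api": "carry_out", "payload": {
  "targets": [-0.1,0,0,0,-0.2,0,0,0,-0.3,0,0,0,-0.4,0,0,0,-0.5,0,0,0,-0.6,0,0,0,-0.7,0,0,0,-0.7,0,-0.3,0]
}}

```text
t: 14.95
tcp_pos: [0.5613, -0.0775, 0.1104]
tool_rot: [-0.003, 0.84, 0.543, -0.006]
ft_force: [-0.6, -1.2, -1.1]
finger_gap: 0.0124
grip_force: 0.0
```

Call:
{"api": "carry_out", "payload": {
  "targets": [0,0,-0.3,0,0,0,-0.6,0,0,0,-0.9,0,0,0,-0.9,0]
}}

```text
t: 15.28
tcp_pos: [0.5708, -0.0746, 0.2106]
tool_rot: [0.003, 0.839, 0.544, 0.004]
ft_force: [1.1, 0.3, 0.0]
finger_gap: 0.0127
grip_force: 0.0
```

Run:
```python
from h import *
s=arm.observe();print(s["tcp_pos"],s["tool_rot"])
m=arm.camera_model("wrist");np.savez("w3.npz",**m)
b=arm.snapshot("scene")[:,:,::-1];w=arm.snapshot("wrist")[:,:,::-1]
cv2.imwrite("pics/s4.png",np.hstack([cv2.resize(b[185:295,225:385],(400,275),interpolation=cv2.INTER_CUBIC),cv2.resize(w,(400,300))[:275]]))
```

```text
[ 0.57084297 -0.07458846  0.21059389] [0.00312704 0.83923451 0.5437481  0.00369669]
```

View pics/s4.png

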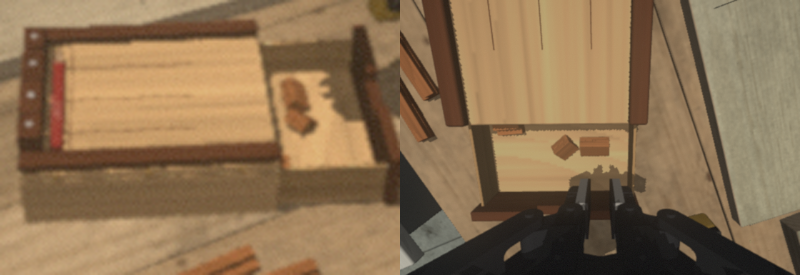

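Cut-offs A, B and C all lie flat on the drawer floor, and the deck holds only the pencil. Next I go outside the drawer front and push it shut.

Call:
{"api": "carry_out", "payload": {
  "targets": [-0.3,-0.2,0,0,-0.6,-0.4,0,0,-0.9,-0.57,0,0,-1,-0.57,0,0]
}}

```text
t: 15.72
tcp_pos: [0.4661, -0.1447, 0.2026]
tool_rot: [-0.003, 0.84, 0.542, -0.005]
ft_force: [-0.7, -0.0, -0.5]
finger_gap: 0.0127
grip_force: 0.0
```

Call:
{"api": "carry_out", "payload": {
  "targets": [-0.25,0,0,0,-0.45,0,0,0,-0.45,0,0.3,0,-0.45,0,0.6,0,-0.45,0,0.8,0,-0.45,0,0.8,0,-0.45,0,0.8,0]
}}

```text
t: 16.3
tcp_pos: [0.4548, -0.1824, 0.1236]
tool_rot: [-0.002, 0.839, 0.544, -0.002]
ft_force: [0.3, 0.1, 0.2]
finger_gap: 0.0128
grip_force: 0.0
```

Call:
{"api": "carry_out", "payload": {
  "targets": [0,0.03,0.3,0,0,0.03,0.6,0,0,0.03,0.82,0,0,0.03,0.82,0,0,0.03,0.82,0]
}}

```text
t: 16.72
tcp_pos: [0.4593, -0.1839, 0.0435]
tool_rot: [-0.0, 0.839, 0.544, -0.0]
ft_force: [0.1, -0.2, 0.7]
finger_gap: 0.0126
grip_force: 0.0
```

Call:
{"api": "carry_out", "payload": {
  "targets": [0.07,0,0,0,0.14,0,0,0,0.2,0,0,0,0.25,0,0,0,0.3,0,0,0,0.36,0,0,0,0.42,0,0,0,0.48,0,0,0]
}}

```text
t: 17.38
tcp_pos: [0.4788, -0.1402, 0.0434]
tool_rot: [0.0, 0.839, 0.544, -0.0]
ft_force: [-1.2, -2.7, 0.6]
finger_gap: 0.0126
grip_force: 1.2
```

Call:
{"api": "carry_out", "payload": {
  "targets": [0.07,0,0,0,0.14,0,0,0,0.21,0,0,0,0.28,0,0,0,0.35,0,0,0,0.42,0,0,0,0.49,0,0,0,0.56,0,0,0]
}}

```text
t: 18.05
tcp_pos: [0.5014, -0.0884, 0.0432]
tool_rot: [-0.0, 0.839, 0.544, -0.0]
ft_force: [-1.2, -2.2, 1.4]
finger_gap: 0.0126
grip_force: 1.2
```

Call:
{"api": "carry_out", "payload": {
  "targets": [0.06,0,0,0,0.12,0,0,0,0.18,0,0,0,0.24,0,0,0,0.3,0,0,0,0.34,0,0,0,0.38,0,0,0]
}}

```text
t: 18.63
tcp_pos: [0.5171, -0.0539, 0.0432]
tool_rot: [-0.0, 0.839, 0.544, -0.0]
ft_force: [-2.7, -2.2, 0.4]
finger_gap: 0.0125
grip_force: 1.1
```

Call:
{"api": "carry_out", "payload": {
  "targets": [0.03,0,0,0,0.06,0,0,0,0.08,0,0,0,0.08,0,0,0]
}}

```text
t: 18.97
tcp_pos: [0.5186, -0.0504, 0.0432]
tool_rot: [0.001, 0.84, 0.543, -0.003]
ft_force: [-4.2, -8.0, 2.9]
finger_gap: 0.0127
grip_force: 3.9
```

Call:
{"api": "carry_out", "payload": {
  "targets": [0.02,0,0,0,0.04,0,0,0,0.04,0,0,0]
}}

```text
t: 19.22
tcp_pos: [0.5185, -0.0503, 0.0432]
tool_rot: [0.001, 0.84, 0.542, -0.006]
ft_force: [-5.0, -12.4, 5.7]
finger_gap: 0.013
grip_force: 6.9
```

Call:
{"api": "carry_out", "payload": {
  "targets": [-0.1,0,0,0,-0.25,0,0,0,-0.5,0,0,0,-0.6,0,-0.3,0,-0.6,0,-0.65,0,-0.6,0,-1,0]
}}

```text
t: 19.72
tcp_pos: [0.4981, -0.0986, 0.1441]
tool_rot: [-0.0, 0.839, 0.543, 0.001]
ft_force: [1.3, -0.5, -0.2]
finger_gap: 0.0128
grip_force: 0.0
```

Call:
{"api": "carry_out", "payload": {
  "targets": [0,0,-0.3,0,0,0,-0.6,0,0,0,-0.9,0,0,0,-0.9,0,0,0,-0.9,0]
}}

```text
t: 20.13
tcp_pos: [0.5004, -0.0979, 0.2357]
tool_rot: [0.002, 0.839, 0.544, 0.003]
ft_force: [-0.4, -0.1, -0.0]
finger_gap: 0.0127
grip_force: 0.0
```

Run:
```python
from h import *
b=arm.snapshot("scene")[:,:,::-1];w=arm.snapshot("wrist")[:,:,::-1]
cv2.imwrite("pics/s5.png",np.hstack([cv2.resize(b[165:305,225:405],(400,311),interpolation=cv2.INTER_CUBIC)[:300],cv2.resize(w,(400,300))]))
```

```text
(no output)
```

View pics/s5.png

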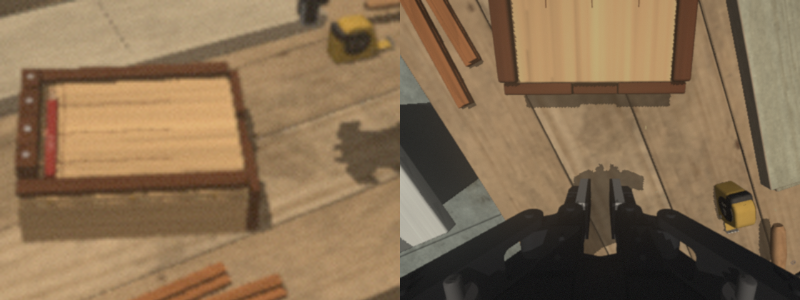

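The drawer is flush with the deck edge, the deck is clear apart from the pencil, and the tape hasn't moved.

```bash
python3 -c "
from station import arm
print(arm.job_done())"
```

```text
the job is handed in; nothing more can be done
None
```

The job is handed in at about 20 s of the 64 s limit: I pushed the drawer fully out, swept all three cut-offs into it and pushed it shut, leaving the pencil, tape measure and square alone.

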